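# Seat the reference disc in the prober chuck and pull vacuum

## Robot

A 7-joint arm with a two-finger parallel gripper is mounted at the origin on the work surface. World frame = base frame: x ahead of the robot, y to its left, z up, the work surface at z = 0. Lengths are in m, angles in rad, forces in N, time in s.
With the tool pointing down it reaches from about 0.425 to 0.95 m from the base axis. Payload 4.7 kg.
Tool frame: the origin (TCP) lies at the very end of the fingers, on their centre line; the grasp point (between the pads) lies behind it (env.tcp_to_grasp is the z of the grasp point in the tool frame, in m); z points along the fingers, y is the direction in which the jaws open and shut (so a half turn about z gives the same grasp; the last joint's range is limited). The gripper opens to 87 mm and grips with 3 to 60 N. Pads are 19 mm wide; open, the fingers measure 117 mm over their backs; the gripper's body (75 mm by 190 mm) begins 51 mm behind the grasp point.
Start: joints at [-1.196, 0.469, -0.049, 1.532, 0.024, 1.141, -0.082], TCP at [0.265, 0.621, 0.223] pointing down, gripper open.
Joint ranges: [-2.59, 2.59], [-0.33, 1.99], [-1.39, 1.29], [0.1, 2.45], [-1.04, 4.18], [0.21, 1.99], [-2.66, 2.66]. Speed limits (rad/s): [2.57, 2.57, 3.14, 3.14, 3.14, 3.14, 3.14].

## Interface

Orientations are given as [roll, pitch, yaw] about the fixed x, y, z axes, in that order (R = Rz(yaw) Ry(pitch) Rx(roll)).
In Python, from cell import env gives the robot as it stands.
- The arm moves only by the tool arm_command, never from a script. Its argument "deltas" is one flat list of numbers, 4 for each row, row after row: the shift along the tool's x, y, z in cm, then the turn about the tool's z in rad. In form: [tx, ty, tz, roll, tx, ty, tz, roll, ...]. A call has 1 to 8 rows; each row shifts and turns the commanded pose from where the row before left it, along the tool's axes as they then stand; what a row does not reach is not made up. A row lasts 1/12 s, in which the tool goes at most 41.7 mm and 7.16 degrees, less where a joint would pass 70% of its speed; a pose out of reach is approached as far as the arm can. A call with a gripper value outside its range is refused whole. "fingers" is the gripper's target within -1 to 1 (fully open at 1, half-way at 0, shut at -1), set as the call begins (left out, the last holds). The fingers move at their own pace and stop on an object; the grip force is fixed at half the most. Time passes only in rows, so rows that do not move let the fingers close. It gives the time, the measured TCP pose, the force and the opening at its end, in the units of the state.
- env.get_obs(): the state, without advancing time (a new reading comes with each control period).
- env.camera(name): name is "scene" or "top"; returns a dict with "color" (480x640x3 uint8, blue, green, red), "range_z" (480x640 float32, m along the optical axis (not along the pixel's ray), 0 where there is no reading), "K" (3x3 intrinsics, pixels), "distortion" ([k1, k2, p1, p2, k3] as OpenCV has them; the pictures are not rectified), "position" and "rotation" of the camera in the world. Camera axes: x right, y down, z forward; pixel columns grow to the right and rows downward; lengths in m; the calibration is good to about 2 mm. A picture is of the moment at which its call begins.
- env.sign_off(): hands the job in, once; it reports no verdict.
Trained networks look in a picture, given as the dict that the camera call returned (one of the last four; its "shot" number tells which), for a name from the list of things; names that differ only in an ending like _2 or _b are one class to them, and where a whole thing is asked for, a point or a joint stands for the part that bears it (a point fixed in the world has none). Each returns a list of dicts, best first, with "score" (0 to 1); they miss things now and then, are a little off and sometimes report something else, mostly with a low value. They report only what shows in the picture. A call takes as long as a camera call. They do not tell look-alikes from the thing itself.
- env.boxes_of(target, picture): "bbox" ([centre column, centre row, width, height] in pixels, round what is visible of it).
- env.landmark_of(target, picture): "at" ([column, row] in pixels: a listed point, or the origin of a listed thing).
The state is a dict: "time": time; "q": joint angles; "qd": joint speeds; "effort": joint torques, N m; "tcp_pos": TCP position; "eef_rot": TCP orientation; "ft_force": force on the tool from outside, world axes, zero at the start; "ft_torque": the same for the moment, N m; "gripper_width": finger opening in m.
Only numpy, scipy, OpenCV 4.12 (cv2) and the standard library are available. Lean on these libraries where they do the work, as an engineer would, in place of code of your own. Each camera call takes 0.05 s, during which the arm holds its last target.

## Task

Push the loose polished reference disc across the top of the round chuck, without ever lifting it, until it drops over the rim of the round pocket in the middle and lies flat on the pocket's floor. Then press the button on the vacuum box fully down, only after the disc is seated, and let go of it. Leave the little black post on the chuck and the two microscope objectives on the table standing where they are.

Things in the scene. Friction and masses are not known exactly. Their poses are not given: they have to be found in the camera images.
- disc: Loose flat polished steel disc, 52 mm in diameter, 8 mm thick, about 0.1 kg. Origin: centre of its underside, z up. It starts lying flat on the chuck's black top, 65 to 90 mm from the pocket's centre in any direction.
- pocket (a point): Centre of the mouth of the round pocket, level with the chuck's top. The pocket is 57 mm in diameter and 7 mm deep with a gold-plated floor (dull brass colour), so the seated disc stands 1 mm proud and its origin is 7 mm below this point. The pocket is in the middle of the chuck: a fixed round black platen, 230 mm in diameter, its flat top 30 mm above the table, with a blue band around its side. The chuck stands in a different place each time.
- vac_top (a point): Centre of the top face of the vacuum button: a round steel push button, 32 mm in diameter, in a round grey housing on top of a fixed white vacuum control box (70 x 100 x 45 mm, with a small pressure dial next to the button) that stands on the table to the left or right of the chuck. It is pressed straight down.
- vac (a joint): Travel of the vacuum button in m: 0 up, 0.006 fully down. A spring returns it; fully down takes about 4 N.
- gauge_center (a point): Bystander: small dark post with a steel knob on top, 32 mm in diameter at its foot, 50 mm tall, standing loose on the chuck on the far side of the pocket from the disc. The point is on its axis half-way up.
- objective_big_center (a point): Bystander: steel microscope objective standing loose on the table, 37 mm in diameter, 68 mm tall, beside the chuck on the side away from the button. The point is on its axis half-way up.
- objective_small_center (a point): Bystander: steel microscope objective standing loose on the table, 31 mm in diameter, 56 mm tall, beyond the chuck. The point is on its axis half-way up.
There are look-alikes about, which are no part of the job. There is more than one size of the part that bears vac_top; the job needs the largest.

How it is judged:
By the outcome, as a careful person would: the job done as asked, in the order asked, and still so for the second after the job is handed in, with the robot touching nothing.
It also fails if it takes over 51 s, if anything falls off the work surface, if the arm or the gripper's body presses on something with over 40 N, if the wrist force passes 120 N, or if a joint passes its speed limit or range.

## Working session

There is one attempt and no reset: what is moved stays moved. The work goes in short steps, Python scripts to look and compute and a tool call to move; the robot and the scene stay as the last step left them, time stands still between calls to the robot, and variables do not carry over. Pictures are saved under pics/ and viewed, and the job is handed in when it is done.

Besides the shell and the picture viewer there is one more tool, called after ">>>" as a command line: name --argument value ..., lists and objects as JSON in quotes. arm_command: Moves the arm, as the interface text tells. Its arguments: {"type":"object","properties":{"deltas":{"type":"array"},"fingers":{"type":"number"}},"required":["deltas"]}

```bash
ls; mkdir -p pics; python3 - <<'E'
from cell import env
import cv2,numpy as np,pickle
o=env.get_obs(); print({k:np.round(v,3) for k,v in o.items()}, env.tcp_to_grasp)
for n in("scene","top"):
    p=env.camera(n); cv2.imwrite(f"pics/{n}0.png",p["color"]); pickle.dump(p,open(f"{n}0.pkl","wb"))
    print(n,p["K"],p["distortion"],p["position"],p["rotation"],p["shot"])
    for t in("disc","pocket","vac_top","gauge_center","objective_big_center","objective_small_center"):
        try: print(t,[(np.round(d["at"],1),round(d["score"],2)) for d in env.landmark_of(t,p)][:5])
        except Exception as e: print(t,e)
E
```

```text
pics
{'time': np.float64(0.0), 'q': array([-1.196,  0.469, -0.049,  1.534,  0.024,  1.141, -0.082]), 'qd': array([-0.001,  0.001,  0.   , -0.   , -0.001,  0.002,  0.   ]), 'effort': array([ 0.0000e+00, -5.0798e+01, -8.0000e-02, -2.3615e+01, -6.1000e-02,
        3.8000e-02,  0.0000e+00]), 'tcp_pos': array([0.265, 0.62 , 0.221]), 'eef_rot': array([-3.14 ,  0.   ,  2.738]), 'ft_force': array([-0.966,  0.244, -0.033]), 'ft_torque': array([-0.016, -0.003,  0.007]), 'gripper_width': np.float64(0.087)} -0.0187
scene [[612.07739442   0.         317.94502623]
 [  0.         612.07739442 238.52589841]
 [  0.           0.           1.        ]] [-0.18019301  0.          0.          0.          0.        ] [1.25966644 0.49944965 0.6506308 ] [-2.14544377 -0.02345379  2.2000981 ] 1
disc [(array([310.1, 246.8]), 0.6)]
pocket [(array([282. , 266.3]), 0.88)]
vac_top [(array([506.6, 279.6]), 0.57), (array([516.2, 240.5]), 0.56), (array([452.2, 327.3]), 0.46)]
gauge_center [(array([236.6, 259.2]), 0.77)]
objective_big_center [(array([218.1, 197. ]), 0.98)]
objective_small_center [(array([174.6, 307.6]), 0.78)]
top [[442.87058466   0.         315.96705294]
 [  0.         442.87058466 244.03486881]
 [  0.           0.           1.        ]] [-0.0756116  0.         0.         0.         0.       ] [0.41775949 0.01730716 0.79600763] [-2.94955266 -0.02375121 -1.57717817] 2
disc [(array([347. , 277.5]), 0.8)]
pocket [(array([346.1, 234.3]), 0.9)]
vac_top [(array([141.1, 321. ]), 0.71), (array([155.7, 236.6]), 0.6), (array([155.4, 412.7]), 0.53)]
gauge_center [(array([368.6, 199.3]), 0.88)]
objective_big_center [(array([484.5, 285.1]), 0.59), (array([345.6, 277.8]), 0.26)]
objective_small_center [(array([377.5, 135.2]), 0.86)]
```

View pics/scene0.png

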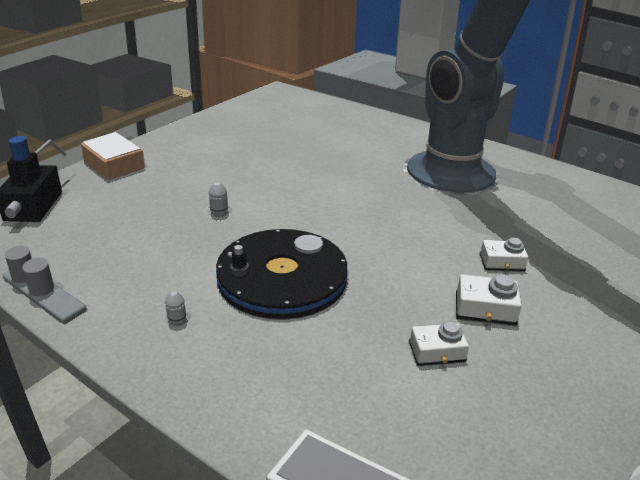

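View pics/top0.png

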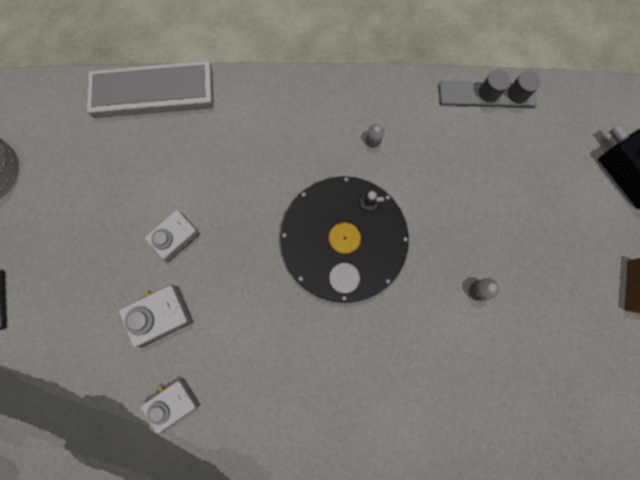

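The top view shows the chuck centred near (345,238), with the disc at (344,278) on the robot side of the pocket and the post at (370,200). There are three vacuum boxes, at (165,236), (150,317) and (165,408). The one at (150,317), with its button at (140,320), looks largest, so I'll measure all three and check a crop.

```bash
cat > h.py <<'E'
import numpy as np,cv2
from scipy.spatial.transform import Rotation as R
def ray(p,uv):
    u=cv2.undistortPoints(np.array([[uv]],float),p["K"],np.array(p["distortion"]))[0,0]
    Rm=np.array(p["rotation"]); Rm=Rm if Rm.shape==(3,3) else R.from_euler("xyz",Rm).as_matrix()
    return Rm,np.array([u[0],u[1],1.])
def onplane(p,uv,z):
    Rm,d=ray(p,uv); w=Rm@d; c=np.array(p["position"]); return c+w*(z-c[2])/w[2]
def cloud(p):
    v,u=np.mgrid[0:480,0:640]
    q=cv2.undistortPoints(np.stack([u.ravel(),v.ravel()],1)[:,None].astype(float),p["K"],np.array(p["distortion"]))[:,0]
    Rm,_=ray(p,(0,0)); z=p["range_z"].ravel()
    P=(np.c_[q,np.ones(len(q))]*z[:,None])@Rm.T+np.array(p["position"]); P[z==0]=np.nan
    return P.reshape(480,640,3)
def circle(p,mask,z):
    c=max(cv2.findContours(mask.astype(np.uint8),cv2.RETR_EXTERNAL,cv2.CHAIN_APPROX_NONE)[0],key=cv2.contourArea)[:,0]
    P=np.array([onplane(p,uv,z)[:2] for uv in c.astype(float)])
    (x,y),r=cv2.minEnclosingCircle(P.astype(np.float32)); A=np.c_[2*P,np.ones(len(P))]; s=np.linalg.lstsq(A,(P**2).sum(1),rcond=None)[0]
    return s[:2],np.sqrt(s[2]+s[0]**2+s[1]**2),len(P)
E
python3 - <<'E'
import pickle,cv2,numpy as np
from h import *
pt=pickle.load(open("top0.pkl","rb"));ps=pickle.load(open("scene0.pkl","rb"))
for n,p,L in(("top",pt,dict(disc=(344.5,278),pocket=(345,238),b1=(162,239),b2=(140,320),b3=(158,412),gauge=(370,201),big=(486,287),small=(376,133))),
  ("scene",ps,dict(disc=(308.5,243),pocket=(282,266),b1=(514.5,244),b2=(504,284),b3=(450,329),gauge=(239,262),big=(218,197),small=(175.6,308)))):
    C=cloud(p)
    for k,uv in L.items():
        u,v=map(int,np.round(uv)); w=C[v-2:v+3,u-2:u+3].reshape(-1,3); print(n,k,np.round(np.nanmedian(w,0),4))
    hsv=cv2.cvtColor(p["color"],cv2.COLOR_BGR2HSV)
    def region(c,m,r=30):
        M=np.zeros((480,640),np.uint8); cv2.circle(M,tuple(map(int,c)),r,1,-1); 
        _,lab=cv2.connectedComponents((m&(M>0)).astype(np.uint8)); l=lab[int(c[1]),int(c[0])]; return lab==l
    dm=region(L["disc"],hsv[...,2]>90)
    print("disc circ",circle(p,dm,.038), "pocket gold",circle(p,(hsv[...,1]>110)&(hsv[...,2]>90)&(abs(hsv[...,0].astype(int)-22)<8)&(np.hypot(*(np.mgrid[0:480,0:640]-np.array(L["pocket"])[::-1,None,None]))<30),.023))
    ch=(hsv[...,2]<60)&(C[...,2]>.02)&(C[...,2]<.04) if n=="top" else (hsv[...,2]<50)&(abs(C[...,2]-.03)<.005)
    print("chuck",circle(p,ch,.03))
a=cv2.resize(pt["color"][190:450,90:220],None,fx=3,fy=2.3*1.3,interpolation=cv2.INTER_CUBIC)[:600]
a=cv2.resize(pt["color"][195:445,95:215],(288,600),interpolation=cv2.INTER_CUBIC)
b=cv2.resize(ps["color"][225:375,400:530],(500,577),interpolation=cv2.INTER_CUBIC)
o=np.zeros((600,800,3),np.uint8);o[:,:288]=a;o[:577,295:795]=b;cv2.imwrite("pics/crop0.png",o)
E
```

```text
top disc [ 0.5055 -0.0496  0.0363]
top pocket [ 0.5792 -0.054   0.0218]
top b1 [0.572  0.2636 0.0501]
top b2 [0.4337 0.287  0.0665]
top b3 [0.2865 0.2562 0.0506]
top gauge [ 0.6345 -0.094   0.0667]
top big [ 0.4856 -0.2882  0.0631]
top small [ 0.7689 -0.112   0.0505]
disc circ (array([ 0.50629369, -0.04985082]), np.float64(0.025726376153112844), 86) pocket gold (array([ 0.5800342 , -0.05293595]), np.float64(0.028149382931976896), 88)
chuck (array([ 0.57480684, -0.04973519]), np.float64(0.10756917768012783), 500)
scene disc [ 0.5127 -0.0497  0.04  ]
scene pocket [ 0.5801 -0.0543  0.0259]
scene b1 [0.2948 0.2607 0.0517]
scene b2 [0.4477 0.2971 0.0685]
scene b3 [0.5842 0.2675 0.0525]
scene gauge [ 0.6522 -0.0892  0.0587]
scene big [ 0.4997 -0.2856  0.049 ]
scene small [ 0.7873 -0.1022  0.0392]
disc circ (array([ 0.47159342, -0.07191022]), np.float64(0.04812505860541524), 194) pocket gold (array([ 0.57627189, -0.05956937]), np.float64(0.024046487123788013), 68)
chuck (array([ 0.58934653, -0.05364017]), np.float64(0.11065135941925738), 373)
```

View pics/crop0.png

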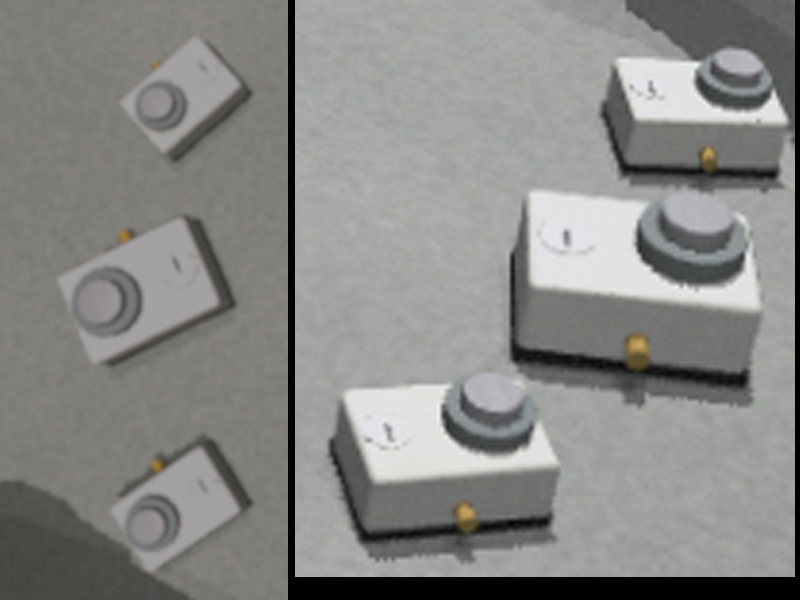

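The three candidate buttons in the top view are at (162,239), (140,320) and (158,412). The crop confirms the middle one, at (140,320) top and (504,284) scene, is clearly the largest. Its top is about 67 mm high, against about 51 mm for the others, which fits the 45 mm tall box. Next I'll refine the disc and pocket positions.

```bash
python3 - <<'E'
import pickle,cv2,numpy as np
from h import *
pt=pickle.load(open("top0.pkl","rb"));ps=pickle.load(open("scene0.pkl","rb"))
for n,p,c in(("top",pt,(345,238)),("scene",ps,(283,268))):
    # rectify chuck top plane z=.03 at 0.25mm/pix (x 0.44..0.72, y -0.2..0.1)
    xs=np.arange(.45,.71,.0004);ys=np.arange(.08,-.19,-.0004)
    X,Y=np.meshgrid(xs,ys,indexing="ij")
    for z in(.03,.038):
        P=np.stack([X,Y,np.full_like(X,z)],-1).reshape(-1,3)
        Rm,_=ray(p,(0,0)); rv=cv2.Rodrigues(Rm.T)[0]; tv=-Rm.T@np.array(p["position"])
        uv=cv2.projectPoints(P,rv,tv,p["K"],np.array(p["distortion"]))[0].reshape(X.shape+(2,)).astype(np.float32)
        im=cv2.remap(p["color"],uv[...,0],uv[...,1],cv2.INTER_CUBIC)
        g=cv2.cvtColor(im,cv2.COLOR_BGR2GRAY); hs=cv2.cvtColor(im,cv2.COLOR_BGR2HSV)
        cv2.imwrite(f"pics/rect_{n}_{int(z*1000)}.png",im[::-1])
        def cir(m,lab):
            for q in sorted(cv2.findContours(m.astype(np.uint8),cv2.RETR_EXTERNAL,cv2.CHAIN_APPROX_NONE)[0],key=cv2.contourArea)[-2:]:
                if len(q)<30: continue
                e=cv2.fitEllipse(cv2.convexHull(q)); print(n,z,lab,"c",np.round([xs[0]+e[0][1]*.0004,ys[0]-e[0][0]*.0004],4),"axes",np.round(np.array(e[1])*.4,1))
        gold=(hs[...,1]>90)&(hs[...,2]>60)&(abs(hs[...,0].astype(int)-22)<10); gray=(g>75)&(hs[...,1]<60)
        if z==.03: cir(gold,"gold"); 
        else: cir(gray&(np.hypot(X-.507,Y+.05)<.033),"disc")
        if z==.03: cir(g<50,"chuck")
        if z==.038:
            cir(gray&(np.hypot(X-.507,Y+.05)<.033),"disc")
E
```

```text
top 0.03 gold c [ 0.5787 -0.0524] axes [59.3 60.3]
top 0.03 chuck c [ 0.5784 -0.0522] axes [224.  226.2]
top 0.038 disc c [ 0.4747 -0.0486] axes [1.8 5.9]
top 0.038 disc c [ 0.5062 -0.0498] axes [54.3 54.5]
top 0.038 disc c [ 0.4747 -0.0486] axes [1.8 5.9]
top 0.038 disc c [ 0.5062 -0.0498] axes [54.3 54.5]
scene 0.03 gold c [ 0.5838 -0.0532] axes [48.3 56.8]
scene 0.03 chuck c [ 0.4679 -0.0608] axes [ 2.3 10.9]
scene 0.03 chuck c [ 0.5932 -0.0454] axes [231.4 264.4]
scene 0.038 disc c [ 0.5068 -0.0506] axes [56.3 67.2]
scene 0.038 disc c [ 0.5068 -0.0506] axes [56.3 67.2]
```

```bash
python3 -c "
import cv2,numpy as np
a=cv2.imread('pics/rect_top_38.png');b=cv2.imread('pics/rect_scene_38.png')
cv2.imwrite('pics/rect.png',cv2.resize(np.hstack([a,b]),(800,400)))"
```

```text
(no output)
```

View pics/rect.png

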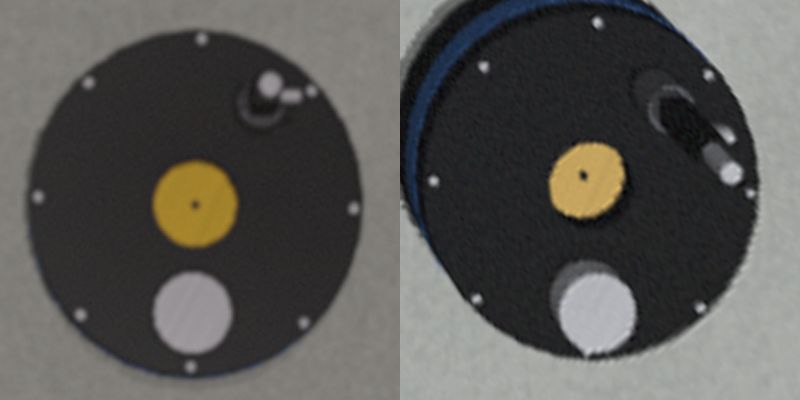

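>>> arm_command --deltas '[0,0,0,-0.093,0,0,0,-0.093,0,0,0,-0.093,0,0,0,-0.09]' --fingers -0.3

```text
time: 1.03
tcp_pos: [0.2652, 0.6207, 0.2226]
eef_rot: [3.141, 0.0, 3.111]
ft_force: [-0.1, 0.8, 0.2]
gripper_width: 0.0681
```

```bash
cat > to.py <<'E'
import sys,numpy as np
from cell import env
from scipy.spatial.transform import Rotation as R
o=env.get_obs(); Rm=R.from_euler("xyz",o["eef_rot"]).as_matrix()
print("t",round(float(o["time"]),2),"tcp",np.round(o["tcp_pos"],4),"rot",np.round(o["eef_rot"],4),"F",np.round(o["ft_force"],1),"w",round(float(o["gripper_width"]),4))
a=list(map(float,sys.argv[1:]))
for i in range(0,len(a),3): print(a[i:i+3],"tool delta cm",np.round(Rm.T@(np.array(a[i:i+3])-o["tcp_pos"])*100,2))
E
python3 to.py 0.5 0.25 0.2 0.45 -0.0478 0.12
```

```text
t 1.03 tcp [0.2652 0.6207 0.2226] rot [3.1415e+00 1.0000e-04 3.1114e+00] F [-0.1  0.8  0.2] w 0.0681
[0.5, 0.25, 0.2] tool delta cm [-24.59 -36.35   2.26]
[0.45, -0.0478, 0.12] tool delta cm [-20.49 -66.27  10.26]
```

>>> arm_command --deltas '[-2.05,-3.03,0,0,-2.05,-3.03,0,0,-2.05,-3.03,0,0,-2.05,-3.03,0,0,-2.05,-3.03,0,0,-2.05,-3.03,0,0,-2.05,-3.03,0,0,-2.05,-3.03,0,0]'

```text
time: 1.7
tcp_pos: [0.4214, 0.3712, 0.2229]
eef_rot: [3.141, 0.0, 3.107]
ft_force: [0.2, 0.7, -0.6]
gripper_width: 0.0311
```

>>> arm_command --deltas '[-2.05,-3.03,0,0,-2.05,-3.03,0,0,-2.05,-3.03,0,0,-2.05,-3.03,0,0,0,0,0,0]'

```text
time: 2.12
tcp_pos: [0.5031, 0.2401, 0.2229]
eef_rot: [-3.138, 0.003, 3.094]
ft_force: [0.6, -1.1, 0.5]
gripper_width: 0.0303
```

```bash
python3 to.py 0.45 -0.0478 0.12
```

```text
t 2.12 tcp [0.5031 0.2401 0.2229] rot [-3.1376  0.0033  3.0943] F [ 0.6 -1.1  0.5] w 0.0303
[0.45, -0.0478, 0.12] tool delta cm [  3.98 -28.97  10.39]
```

>>> arm_command --deltas '[0.5,-3.6,0,0,0.5,-3.6,0,0,0.5,-3.6,1,0,0.5,-3.6,1.5,0,0.5,-3.6,1.5,0,0.6,-3.6,1.5,0,0.6,-3.6,1.5,0,0.6,-3.6,2,0]'

```text
time: 2.78
tcp_pos: [0.4458, -0.0389, 0.133]
eef_rot: [3.141, 0.003, 3.107]
ft_force: [0.1, 0.9, -0.0]
gripper_width: 0.0305
```

>>> arm_command --deltas '[0,0,1.4,0,0,0,0,0,0,0,0,0]'

```text
time: 3.03
tcp_pos: [0.4454, -0.0371, 0.1185]
eef_rot: [3.141, -0.001, 3.107]
ft_force: [1.0, 0.2, -0.1]
gripper_width: 0.0306
```

```bash
python3 to.py 0.45 -0.0478 0.05; python3 - <<'E'
from cell import env
import cv2,pickle
for n in("scene","top"):
    p=env.camera(n); cv2.imwrite(f"pics/{n}1.png",p["color"]); pickle.dump(p,open(f"{n}1.pkl","wb"))
E
```

```text
t 3.03 tcp [ 0.4454 -0.0371  0.1185] rot [ 3.1413e+00 -7.0000e-04  3.1067e+00] F [ 1.   0.2 -0.1] w 0.0306
[0.45, -0.0478, 0.05] tool delta cm [-0.5  -1.05  6.85]
```

View pics/top1.png

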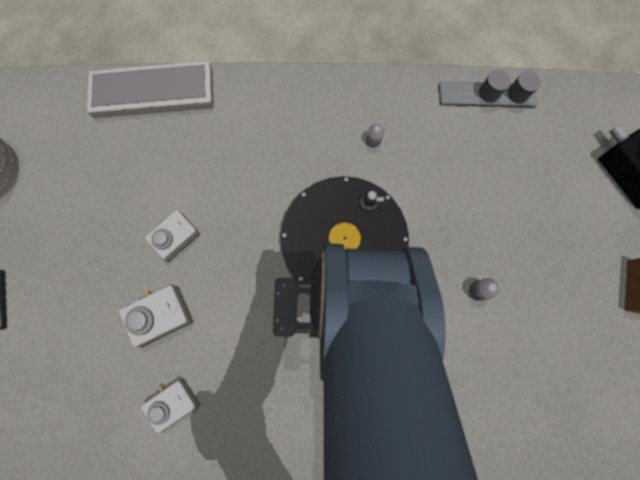

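View pics/scene1.png

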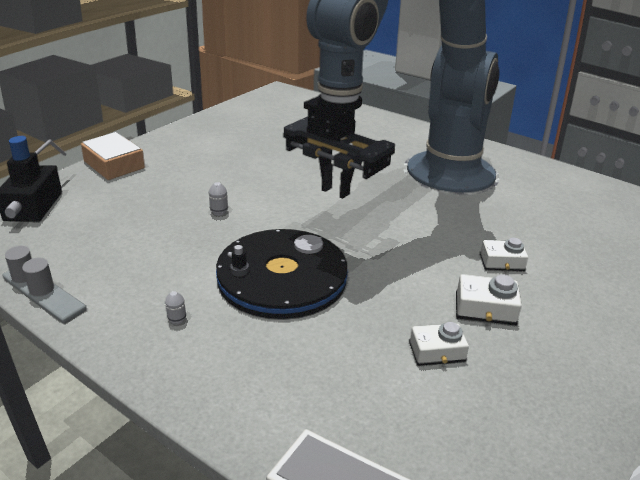

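The scene view shows the fingers above and behind the disc at (308,243), with nothing disturbed. The arm covers the disc in the top view, so the scene camera will have to monitor the push. I'll descend behind the disc.

>>> arm_command --deltas '[-0.2,-1.05,1.5,0,0,0,1.5,0,0,0,1.5,0,0,0,1.5,0,0,0,0.8,0,0,0,0,0,0,0,0,0]'

```text
time: 3.72
tcp_pos: [0.4477, -0.0473, 0.051]
eef_rot: [3.141, 0.001, 3.108]
ft_force: [0.4, 0.1, 0.7]
gripper_width: 0.0308
```

```bash
python3 to.py 0.45 -0.0478 0.0315; python3 to.py|tail -1;
```

```text
t 3.72 tcp [ 0.4477 -0.0473  0.051 ] rot [3.1413e+00 7.0000e-04 3.1083e+00] F [0.4 0.1 0.7] w 0.0308
[0.45, -0.0478, 0.0315] tool delta cm [-0.23 -0.04  1.95]
t 3.72 tcp [ 0.4477 -0.0473  0.051 ] rot [3.1413e+00 7.0000e-04 3.1083e+00] F [0.4 0.1 0.7] w 0.0308
```

>>> arm_command --deltas '[-1.0,0,0,0,-1.0,0,0,0,0,0,0.8,0,0,0,0.6,0,0,0,0.3,0,0,0,0.2,0,0,0,0,0]'

```text
time: 4.3
tcp_pos: [0.4662, -0.0488, 0.0308]
eef_rot: [3.142, -0.002, 3.107]
ft_force: [-0.3, -0.4, 0.2]
gripper_width: 0.0305
```

```bash
python3 to.py; python3 - <<'E'
from cell import env
import cv2,pickle
p=env.camera("scene"); pickle.dump(p,open("scene2.pkl","wb"))
cv2.imwrite("pics/scene2.png",cv2.resize(p["color"][130:330,190:390],(600,600),interpolation=cv2.INTER_CUBIC))
E
python3 to.py
```

```text
t 4.3 tcp [ 0.4662 -0.0488  0.0308] rot [ 3.1416e+00 -1.7000e-03  3.1066e+00] F [-0.3 -0.4  0.2] w 0.0305
t 4.35 tcp [ 0.4664 -0.0488  0.0311] rot [ 3.1416e+00 -1.2000e-03  3.1066e+00] F [-0.6  0.8  0.4] w 0.0302
```

View pics/scene2.png

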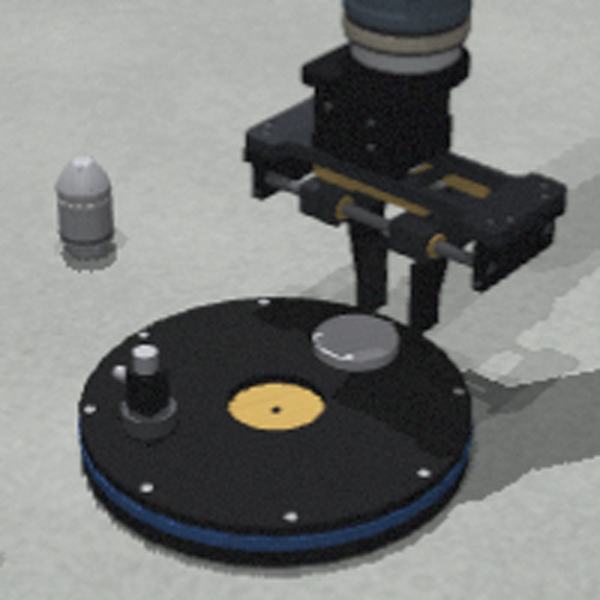

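The fingers straddle the back of the disc at crop (355,340), just above the chuck top and not touching anything. I'll push it toward the pocket.

>>> arm_command --deltas '[-0.4,0,0,0,-0.6,0,0,0,-0.6,0,0,0,-0.6,0,0,0,-0.6,0,0,0,-0.6,0,0,0,-0.6,0,0,0,-0.6,0,0,0]'

```text
time: 5.02
tcp_pos: [0.5135, -0.0504, 0.0315]
eef_rot: [3.141, -0.0, 3.107]
ft_force: [-1.9, 1.0, 0.8]
gripper_width: 0.0302
```

```bash
cat > look.py <<'E'
import sys
from cell import env
import cv2,pickle
p=env.camera("scene"); pickle.dump(p,open(f"scene{sys.argv[1]}.pkl","wb"))
cv2.imwrite(f"pics/scene{sys.argv[1]}.png",cv2.resize(p["color"][180:330,200:350],(600,600),interpolation=cv2.INTER_CUBIC))
E
python3 look.py 3; python3 to.py
```

```text
t 5.07 tcp [ 0.5152 -0.0504  0.0317] rot [-3.1416e+00  2.1000e-03  3.1071e+00] F [0.7 0.  0.2] w 0.031
```

View pics/scene3.png

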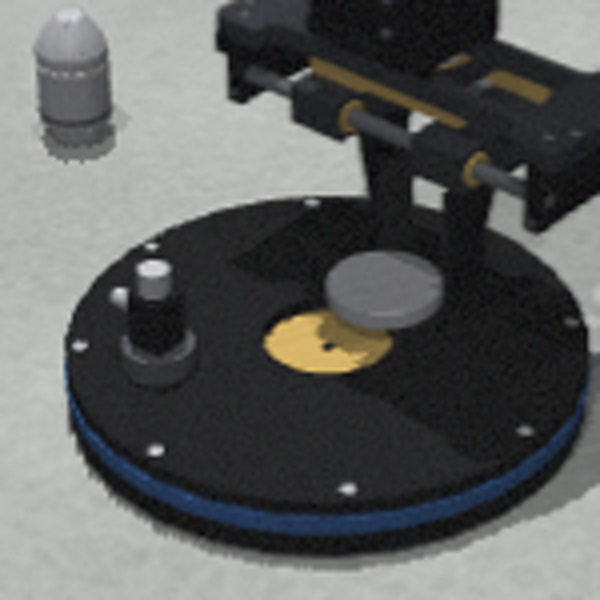

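The disc, at crop (385,290), sits in the cradle and overhangs the pocket along its centre line. I'll keep pushing.

>>> arm_command --deltas '[-0.35,0,0,0,-0.35,0,0,0,-0.35,0,0,0,-0.35,0,0,0,-0.35,0,0,0,-0.35,0,0,0,-0.35,0,0,0,-0.35,0,0,0]'

```text
time: 5.73
tcp_pos: [0.5413, -0.0513, 0.0315]
eef_rot: [3.142, -0.0, 3.107]
ft_force: [-0.8, 0.7, 0.9]
gripper_width: 0.0305
```

```bash
python3 look.py 4; python3 to.py
```

```text
t 5.78 tcp [ 0.5422 -0.0513  0.0316] rot [3.1416e+00 1.1000e-03 3.1070e+00] F [-0.1 -0.6  0.5] w 0.0305
```

View pics/scene4.png

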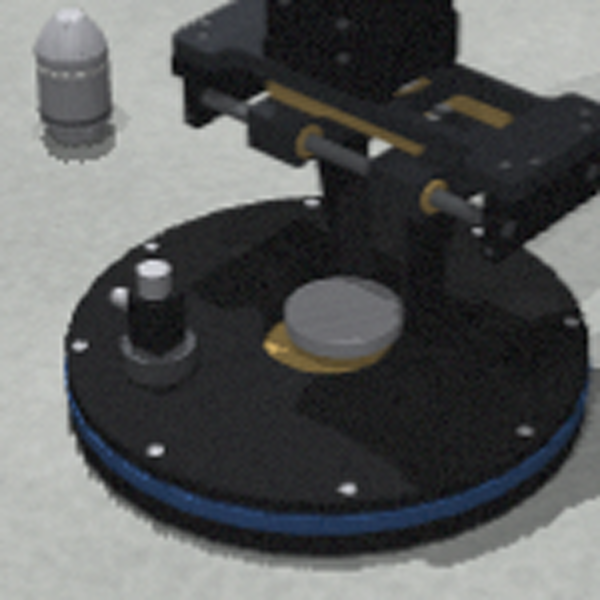

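>>> arm_command --deltas '[-0.2,0,0,0,-0.2,0,0,0,-0.2,0,0,0,-0.15,0,0,0,0,0,0,0]'

```text
time: 6.2
tcp_pos: [0.5491, -0.0516, 0.0316]
eef_rot: [3.142, 0.001, 3.107]
ft_force: [-0.2, -1.1, -0.1]
gripper_width: 0.0304
```

```bash
python3 look.py 5; python3 to.py
```

```text
t 6.25 tcp [ 0.5489 -0.0516  0.0315] rot [3.1415e+00 6.0000e-04 3.1068e+00] F [ 0.2 -0.9 -0.2] w 0.0305
```

View pics/scene5.png

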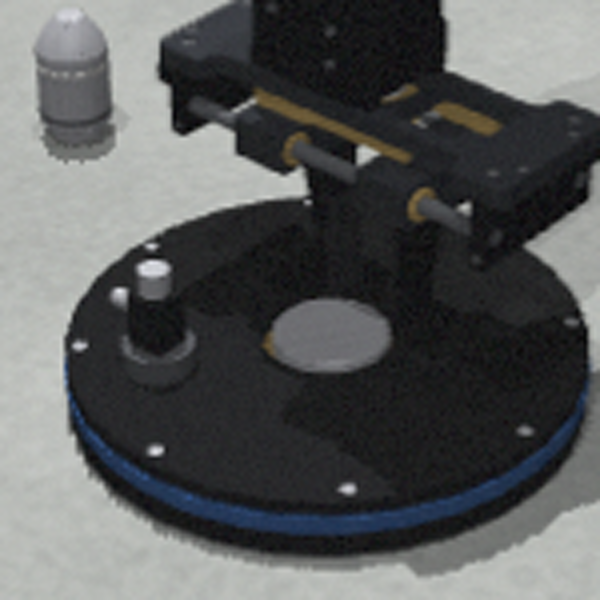

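The disc appears to have dropped flush into the pocket, at crop (330,335). I'll back off, raise, close the fingers, then check it from above.

>>> arm_command --deltas '[0.4,0,0,0,0.4,0,-0.5,0,0,0,-2,0,0,0,-3,0,0,0,-3,0,0,2,-2,0,0,3.5,0,0,0,3.5,0,0]' --fingers -0.3

```text
time: 6.92
tcp_pos: [0.5443, 0.0383, 0.1389]
eef_rot: [3.141, 0.004, 3.103]
ft_force: [-0.4, 1.0, -0.1]
gripper_width: 0.0307
```

>>> arm_command --deltas '[0.3,3.5,0,0,0.8,3.6,0,0,1.2,3.6,0,0,1.2,3.6,0,0,1.2,3.6,0,0,1.2,3.6,0,0,1.2,2,0,0,0,0,0,0]' --fingers -1

```text
time: 7.58
tcp_pos: [0.4769, 0.2823, 0.1368]
eef_rot: [3.138, -0.002, 3.117]
ft_force: [-0.3, 0.0, -0.2]
gripper_width: 0.0004
```

```bash
python3 to.py 0.434 0.289 0.09; python3 - <<'E'
from cell import env
import cv2,pickle,numpy as np
from h import *
p=env.camera("top"); pickle.dump(p,open("top6.pkl","wb"))
s=env.camera("scene"); pickle.dump(s,open("scene6.pkl","wb"))
a=cv2.resize(p["color"][160:320,265:425],(400,400),interpolation=cv2.INTER_CUBIC)
b=cv2.resize(s["color"][190:330,210:350],(400,400),interpolation=cv2.INTER_CUBIC)
cv2.imwrite("pics/v6.png",np.hstack([a,b])); cv2.imwrite("pics/top6.png",p["color"])
C=cloud(p); d=np.hypot(C[...,0]-.5786,C[...,1]+.0523)
for lo,hi in((0,.02),(.035,.06)):
    print(lo,hi,np.nanmedian(C[...,2][(d>=lo)&(d<hi)]))
C0=cloud(pickle.load(open("top0.pkl","rb"))); print("before ring",np.nanmedian(C0[...,2][(d>=.035)&(d<.045)]),"floor",np.nanmedian(C0[...,2][d<.02]))
m=d<.02; A=np.c_[C[m][:,:2],np.ones(m.sum())]; ok=~np.isnan(A).any(1); print("plane tilt",np.linalg.lstsq(A[ok],C[m][ok][:,2],rcond=None)[0][:2],"noise",np.nanstd(C[m][:,2]))
E
```

```text
t 7.58 tcp [0.4769 0.2823 0.1368] rot [ 3.1384e+00 -1.8000e-03  3.1168e+00] F [-0.3  0.  -0.2] w 0.0004
[0.434, 0.289, 0.09] tool delta cm [4.3  0.55 4.69]
0 0.02 0.02938147131737351
0.035 0.06 0.028451075588502905
before ring 0.028354726132339136 floor 0.02153308323509573
plane tilt [ 0.00336449 -0.01200757] noise 0.0013983774870362177
```

View pics/v6.png

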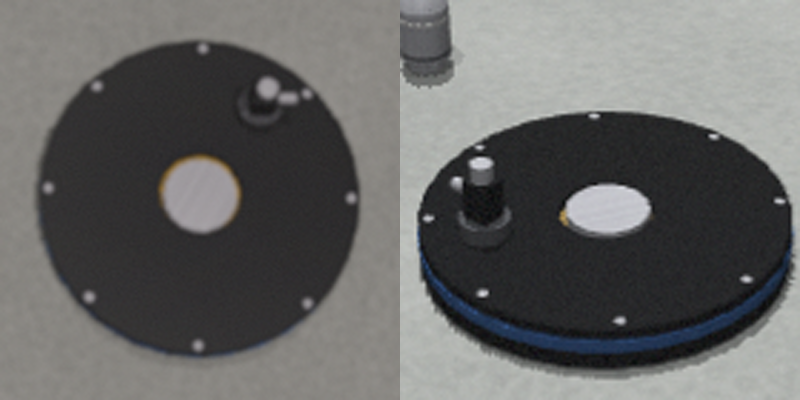

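View pics/top6.png

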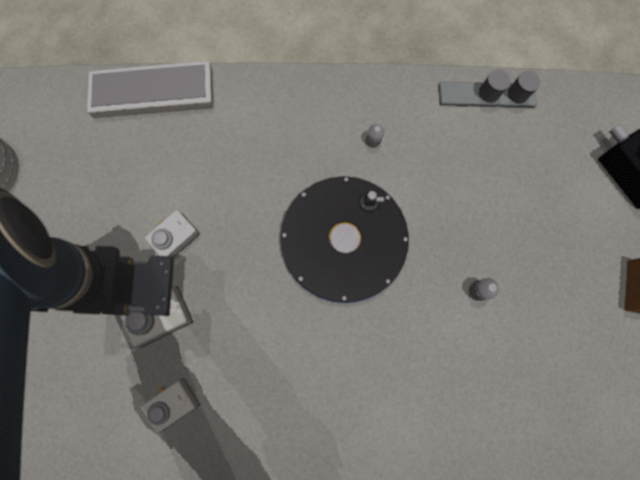

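The disc is seated. It shows a thin gold ring all round, stands 0.9 mm above the surrounding chuck top, and has negligible tilt. The post and both objectives are undisturbed. Next I'll refine the large button's centre and height.

```bash
python3 - <<'E'
import pickle,numpy as np
from h import *
pt=pickle.load(open("top0.pkl","rb"));ps=pickle.load(open("scene0.pkl","rb"))
print("top",[np.round(onplane(pt,uv,.068)[:2],4) for uv in((140,320),(141.1,321),(139,320.5))])
print("scene",[np.round(onplane(ps,uv,.068)[:2],4) for uv in((506.6,279.6),(504,284),(504,282))])
for n,p in(("top",pt),("scene",ps)):
    C=cloud(p).reshape(-1,3); d=np.hypot(C[:,0]-.434,C[:,1]-.289); m=(d<.05)&(C[:,2]>.04)
    print(n,np.histogram(C[m][:,2],bins=np.arange(.04,.076,.002)))
    b=C[(d<.04)&(C[:,2]>.064)]; print("button pts",len(b),b.mean(0),b.min(0),b.max(0))
# crop with fine view
b=ps["color"][265:310,480:525]
a=pt["color"][297:342,118:163]
o=np.hstack([cv2.resize(a,(400,400),interpolation=cv2.INTER_CUBIC),cv2.resize(b,(400,400),interpolation=cv2.INTER_CUBIC)])
cv2.imwrite("pics/btn.png",o)
E
```

```text
top [array([0.4337, 0.2866]), array([0.4321, 0.2847]), array([0.4329, 0.2882])]
scene [array([0.4333, 0.2963]), array([0.4475, 0.2973]), array([0.4423, 0.2952])]
top (array([125, 571, 475,  79,   8,  16,  32, 159, 134,  29,   8,  27, 116,
       118,  16,   0,   0]), array([0.04 , 0.042, 0.044, 0.046, 0.048, 0.05 , 0.052, 0.054, 0.056,
       0.058, 0.06 , 0.062, 0.064, 0.066, 0.068, 0.07 , 0.072, 0.074]))
button pts 250 [0.43317116 0.29394032 0.06612152] [0.4191485  0.27941565 0.06402951] [0.44677616 0.30794506 0.06937745]
scene (array([ 43,  59, 200, 369, 132,  24,  26,  37,  77,  96,  36,  23,  18,
        51, 113,  19,   0]), array([0.04 , 0.042, 0.044, 0.046, 0.048, 0.05 , 0.052, 0.054, 0.056,
       0.058, 0.06 , 0.062, 0.064, 0.066, 0.068, 0.07 , 0.072, 0.074]))
button pts 201 [0.43840626 0.29336063 0.06824847] [0.41907402 0.27819374 0.06400328] [0.45353802 0.30855665 0.07152853]
```

View pics/btn.png

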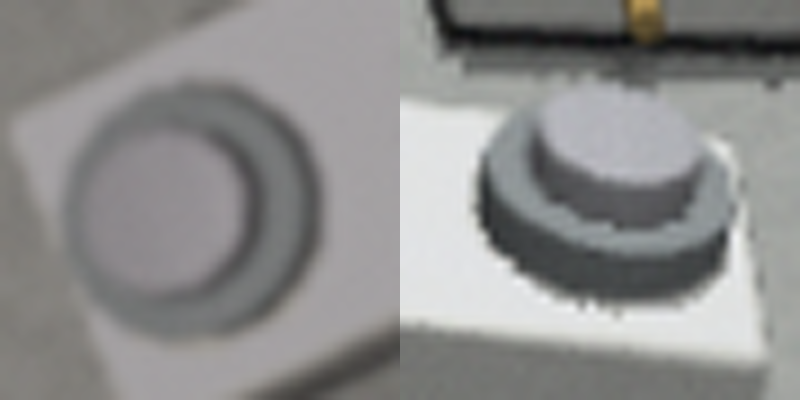

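>>> arm_command --deltas '[1.5,0.3,0,0,1.5,0.4,0,0,1.3,0.3,1.5,0,0,0,1.5,0,0,0,1.5,0,0,0,1.2,0,0,0,0,0,0,0,0,0]'

```text
time: 8.35
tcp_pos: [0.4379, 0.2859, 0.0794]
eef_rot: [-3.14, -0.001, 3.105]
ft_force: [-0.4, 0.4, 0.2]
gripper_width: 0.0005
```

```bash
python3 to.py 0.434 0.2935 0.068; python3 - <<'E'
from cell import env
import cv2
s=env.camera("scene"); cv2.imwrite("pics/s7.png",cv2.resize(s["color"][200:350,430:580],(600,600),interpolation=cv2.INTER_CUBIC))
E
python3 to.py 0.434 0.2935 0.068
```

```text
t 8.35 tcp [0.4379 0.2859 0.0794] rot [-3.1403e+00 -1.0000e-03  3.1046e+00] F [-0.4  0.4  0.2] w 0.0005
[0.434, 0.2935, 0.068] tool delta cm [0.42 0.75 1.14]
t 8.4 tcp [0.4384 0.2865 0.08  ] rot [-3.1415e+00  2.0000e-04  3.1050e+00] F [0.7 0.1 0.4] w 0.0006
[0.434, 0.2935, 0.068] tool delta cm [0.47 0.69 1.2 ]
```

View pics/s7.png

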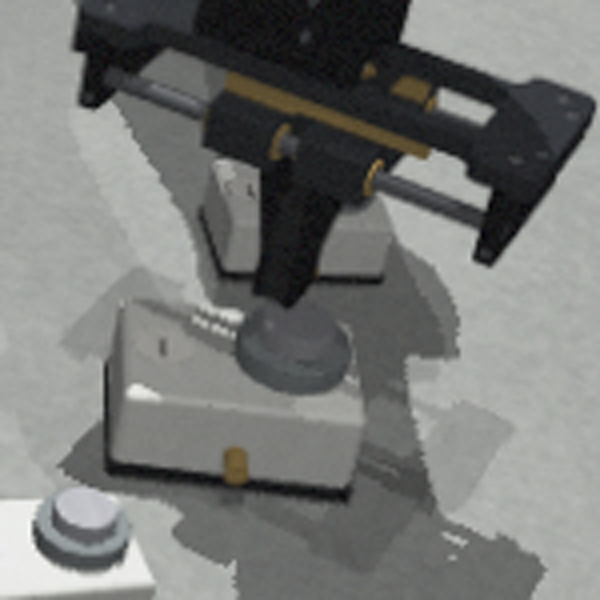

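The fingertips are at crop (280,295), just above and slightly short of the button at (300,325). I'll centre over it and lower in small steps.

>>> arm_command --deltas '[0.4,0.7,0,0,0,0,0,0,0,0,0.3,0,0,0,0.3,0,0,0,0.3,0,0,0,0.2,0,0,0,0,0]'

```text
time: 8.98
tcp_pos: [0.4341, 0.2942, 0.0679]
eef_rot: [-3.141, -0.001, 3.107]
ft_force: [-0.3, 0.5, -0.6]
gripper_width: 0.0007
```

```bash
python3 to.py 0.434 0.2935 0.062
```

```text
t 8.98 tcp [0.4341 0.2942 0.0679] rot [-3.1408e+00 -9.0000e-04  3.1066e+00] F [-0.3  0.5 -0.6] w 0.0007
[0.434, 0.2935, 0.062] tool delta cm [ 0.01 -0.07  0.59]
```

>>> arm_command --deltas '[0,0,0.2,0,0,0,0.2,0,0,0,0,0]'

```text
time: 9.23
tcp_pos: [0.4345, 0.2945, 0.0644]
eef_rot: [-3.141, -0.0, 3.107]
ft_force: [-1.2, -0.6, 2.9]
gripper_width: 0.0009
```

>>> arm_command --deltas '[0,0,0.1,0,0,0,0.1,0,0,0,0,0]'

```text
time: 9.48
tcp_pos: [0.4345, 0.2945, 0.0626]
eef_rot: [3.142, 0.0, 3.107]
ft_force: [-0.9, -0.9, 3.3]
gripper_width: 0.0006
```

Spring contact shows in the force. I'll continue to the stop in small steps.

>>> arm_command --deltas '[0,0,0.1,0,0,0,0,0]'

```text
time: 9.65
tcp_pos: [0.4345, 0.2945, 0.0616]
eef_rot: [3.142, 0.0, 3.107]
ft_force: [-0.2, -0.7, 3.8]
gripper_width: 0.0004
```

>>> arm_command --deltas '[0,0,0.1,0,0,0,0,0]'

```text
time: 9.82
tcp_pos: [0.4345, 0.2945, 0.0613]
eef_rot: [3.142, -0.0, 3.107]
ft_force: [-1.8, -1.7, 8.8]
gripper_width: 0.0005
```

>>> arm_command --deltas '[0,0,0.1,0,0,0,0,0,0,0,0,0]'

```text
time: 10.07
tcp_pos: [0.4346, 0.2945, 0.0612]
eef_rot: [3.141, -0.0, 3.107]
ft_force: [-4.0, -3.4, 16.6]
gripper_width: 0.0003
```

The button is hard on its stop: the tip holds at 61.2 mm while the force rises to 16.6 N. I'll release and retreat.

>>> arm_command --deltas '[0,0,-0.3,0,0,0,-0.4,0,0,0,-1,0,0,0,-2,0,0,0,-3,0,0,0,-3,0,0,0,-3,0,0,0,0,0]'

```text
time: 10.73
tcp_pos: [0.4375, 0.2971, 0.1928]
eef_rot: [3.133, 0.009, 3.107]
ft_force: [1.0, 1.2, 0.6]
gripper_width: 0.0009
```

```bash
python3 to.py; python3 - <<'E'
from cell import env
import cv2,numpy as np
from h import *
p=env.camera("top"); s=env.camera("scene")
cv2.imwrite("pics/top8.png",p["color"]); cv2.imwrite("pics/scene8.png",s["color"])
C=cloud(p); d=np.hypot(C[...,0]-.5786,C[...,1]+.0523)
print([np.nanmedian(C[...,2][(d>=lo)&(d<hi)]) for lo,hi in((0,.02),(.035,.05))])
C=cloud(s).reshape(-1,3); d=np.hypot(C[:,0]-.434,C[:,1]-.2935); q=C[(d<.012)&(C[:,2]<.08)]; print("button top z",np.median(q[:,2]),len(q))
E
```

```text
t 10.73 tcp [0.4375 0.2971 0.1928] rot [3.1335 0.0089 3.1067] F [1.  1.2 0.6] w 0.0009
[np.float64(0.02947160161745843), np.float64(0.02844070501655005)]
button top z 0.0690326708006983 97
```

View pics/top8.png

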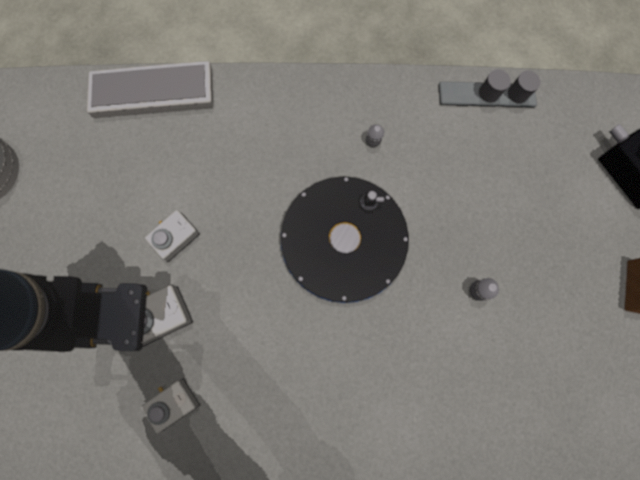

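View pics/scene8.png

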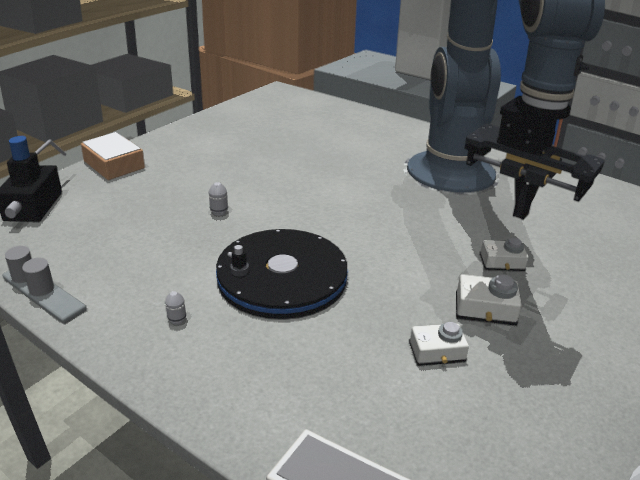

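The disc is seated, the button is back up, everything else is where it was, and the arm is clear at 0.19 m.

```bash
python3 -c "
from cell import env
print(env.sign_off())"
```

```text
the job is handed in; nothing more can be done
None
```

The disc is seated in the pocket and the vacuum button was pressed fully down afterwards and released. I signed the job off about 11 s into the 51 s allowed.

- **Disc:** I pushed it across the chuck top between the half-open fingers until it dropped into the pocket. In the depth images it stands about 1.0 mm above the chuck top. A gold ring showed all round it when I checked from above, and it measured flat within noise (about 1°). It was still seated in the last picture.
- **Button:** I used the largest of the three boxes. The tip travelled down about 6 mm and then stopped while the force rose to 16.6 N, well above the 4 N needed. After release the button top read about 69 mm, so it had sprung back up.
- **Bystanders:** The post and both objectives were at the same pixels in the last pictures as in the first. At sign-off the arm was clear at 0.19 m, touching nothing.
- **Disagreements:** The top camera's depth reads about 1.5 mm low, so I judged the disc's seating from relative heights. My first estimate of the button centre, from a coarse pixel reading, was about 5–7 mm off. I corrected it with the point clouds before pressing.

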